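# Stack the lunch pots on their stand

## Robot

A 6-joint arm with a two-finger parallel gripper is mounted at the origin on a cart in front of the work surface, level with it; the furniture and walls round the work are solid. World frame = base frame: x ahead of the robot, y to its left, z up, the work surface at z = 0. Lengths are in m, angles in rad, forces in N, time in s.
With the tool pointing down it reaches from about 0.4 to 0.925 m from the base axis. Payload 3.4 kg.
Tool frame: the origin (TCP) lies at the very end of the fingers, on their centre line; the grasp point (between the pads) lies 19 mm behind it; z points along the fingers, y is the line along which they close (so a half turn about z gives the same grasp; the last joint's range is limited). The gripper opens to 85 mm and grips with 20 to 120 N. Pads are 22 mm wide; open, the fingers measure 114 mm over their backs; the gripper's body (76 mm by 85 mm) begins 54 mm behind the grasp point. The pads swing forward as they close: fully open they stand 13 mm farther back than shut.
Start: joints at [-1.286, 0.307, 1.506, -0, 1.328, -0.073], TCP at [0.202, -0.538, 0.231] pointing down, gripper open.
Joint ranges: [-3.12, 3.12], [-1.05, 2.28], [0.14, 2.33], [-1.42, 4.57], [0.1, 2.73], [-2.68, 2.68]. Speed limits (rad/s): [2.57, 2.57, 3.14, 3.14, 3.14, 3.14].

## Interface

Orientations are given as a unit quaternion [x, y, z, w].
In Python, from rig import sensors, imaging, ticket gives the robot as it stands. The module is installed in compiled form; this text tells all that it offers.
- The arm moves only by the tool play_rows, never from a script. Its argument "moves" is a list of rows, each a list of 7 numbers: the shift along the world's x, y, z in cm, then the turn, a rotation vector about the world's x, y, z in rad, then the finger opening in cm, from 0 to 8.54. In form: [[x, y, z, wx, wy, wz, fingers], ...]. A call has 1 to 5 rows; each row shifts and turns the commanded pose from where the row before left it; what a row does not reach is not made up. A row lasts 1/8 s, in which the tool goes at most 62.5 mm and 10.7 degrees, less where a joint would pass 70% of its speed; a pose out of reach is approached as far as the arm can. A call is refused whole if a number of a shift passes 6.25 or a number of a turn 0.188, either way. A call with a gripper value outside its range is refused whole. The fingers move at their own pace and stop on an object; the grip force is fixed at half the most. Time passes only in rows, so rows that do not move let the fingers close. It gives the time, the measured TCP pose, the force, the opening and the grip force at its end, in the units of the state.
- sensors.state(): the state, without advancing time (a new reading comes with each control period).
- imaging.get_image(name): name is "scene" or "side" or "wrist"; returns a dict with "frame" (480x640x3 uint8, blue, green, red), "z_map" (480x640 float32, m along the optical axis (not along the pixel's ray), 0 where there is no reading), "mtx" (3x3 intrinsics, pixels), "k1" (the pictures are not rectified: a ray, as slopes to the right and down, at radius r is drawn at 1 + k1 r^2 times it, then the intrinsics apply), "view" (4x4, takes a point from world to camera coordinates). Camera axes: x right, y down, z forward; pixel columns grow to the right and rows downward; lengths in m; the calibration is good to about 2 mm. A picture is of the moment at which its call begins.
- ticket.close_job(): hands the job in; it is judged then, once.
The state is a dict: "time_s": time; "qpos": joint angles; "dq": joint speeds; "tau": joint torques, N m; "eef_pos": TCP position; "tool_rot": TCP orientation; "force": force on the tool from outside, world axes, zero at the start; "wrist_torque": the same for the moment, N m; "opening": finger opening in m; "grasp_force": force on a finger pad.
Only numpy, scipy, OpenCV 4.12 (cv2) and the standard library are available. Lean on these libraries where they do the work, as an engineer would, in place of code of your own. Each camera call takes 0.05 s, during which the arm holds its last target. There are 200 camera calls.

## Task

The lunch set has been left apart: three pots on the cold hob, their lid on the worktop. Build it up again on the round wooden stand, one piece at a time from the bottom: the tall blue pot in the stand's hollow, the yellow pot on it, the low green pot on that and the white lid on top, each upright and seated fully in the one below. Leave the mug, the salt shaker and the kitchen timer where they stand.

Things in the scene. Friction and masses are not known exactly. Their poses are not given: they have to be found in the camera images.
- pot_blue: the tallest, blue round open plastic pot: 56 mm high, straight wall 64 mm across, mouth 56 mm. Under it a foot 6 mm high, 45 mm across (40 at the bevelled bottom), that drops into a mouth below until the shoulder rests on the rim (underside then 6 mm below that rim). About 120 g. Origin: centre of the foot's underside, z up. Starts upright on the hob glass (z = 0.006)
- pot_yellow: the middle-sized, yellow round open plastic pot: 46 mm high, straight wall 64 mm across, mouth 56 mm. Under it a foot 6 mm high, 45 mm across (40 at the bevelled bottom), that drops into a mouth below until the shoulder rests on the rim (underside then 6 mm below that rim). About 120 g. Origin: centre of the foot's underside, z up. Starts upright on the hob glass (z = 0.006)
- pot_green: the lowest, green round open plastic pot: 36 mm high, straight wall 64 mm across, mouth 56 mm. Under it a foot 6 mm high, 45 mm across (40 at the bevelled bottom), that drops into a mouth below until the shoulder rests on the rim (underside then 6 mm below that rim). About 120 g. Origin: centre of the foot's underside, z up. Starts upright on the hob glass (z = 0.006)
- pot_lid: white round lid, 64 mm across, with a black cylindrical knob in its middle to grip (24 mm across). Heights: foot (45 mm across, drops into a pot's mouth) 0 to 6 mm, disc 6 to 14, knob 14 to 40. About 70 g. Origin: centre of the foot's underside, z up. It starts upright on the worktop (z = 0)
- stand: round light-wood stand, fixed to the worktop, 110 mm across and 14 mm high, with a round hollow in the middle: 60 mm across, its floor 9 mm above the worktop. The blue pot's foot stands on that floor. Origin: centre of the underside; z up
- mug: grey mug with a handle, 84 mm across, 91 mm high, standing on the worktop; bystander. Origin: centre of the extents of its underside, handle included (handle toward its own -y); z up
- salt_shaker: glass salt shaker with a grey metal top, 44 mm across, 90 mm high, on the worktop; bystander. Origin: centre of its underside; z up
- timer: round kitchen timer, white base and red dial, 65 mm across, 48 mm high, on the worktop; bystander. Origin: centre of its underside; z up

How it is judged:
By the outcome, as a careful person would: the job done as asked, in the order asked, and still so for the second after the job is handed in, with the robot touching nothing.
It also fails if it takes over 112 s, if anything falls off the work surface, if the arm or the gripper's body presses on something with over 40 N, if the wrist force passes 120 N, or if a joint passes its speed limit or range.

## Working session

There is one attempt and no reset: what is moved stays moved. The work goes in short steps, Python scripts to look and compute and a tool call to move; the robot and the scene stay as the last step left them, time stands still between calls to the robot, and variables do not carry over. Pictures are saved under pics/ and viewed, at most 15 in all, crops included, and the job is handed in when it is done.

Besides the shell and the picture viewer there is one more tool, called after "Call:" by a JSON object that holds its "method" and its "body", one argument or row to a line. play_rows: Moves the arm, as the interface text tells. Its arguments: {"type":"object","properties":{"moves":{"type":"array"}},"required":["moves"]}

```bash
mkdir -p pics; cat > h.py <<'E'
import numpy as np, cv2
from rig import sensors, imaging, ticket
def pts(d):
    """world point per pixel from depth"""
    h,w=d["z_map"].shape; K=d["mtx"]; k=d["k1"]
    u,v=np.meshgrid(np.arange(w),np.arange(h))
    x=(u-K[0,2])/K[0,0]; y=(v-K[1,2])/K[1,1]
    r=np.hypot(x,y); s=r.copy()
    for _ in range(8): s=r/(1+k*s*s)
    f=np.where(r>0,s/np.maximum(r,1e-9),1)
    z=d["z_map"]; P=np.stack([x*f*z,y*f*z,z],-1)
    V=d["view"]; return (P-V[:3,3])@V[:3,:3]
E
python3 - <<'E'
from h import *
s=sensors.state(); print(s)
for n in("scene","side","wrist"):
    d=imaging.get_image(n); cv2.imwrite(f"pics/a_{n}.png",d["frame"]); print(n,d["mtx"].tolist(),d["k1"],np.linalg.inv(d["view"]).round(3).tolist())
    np.save(f"a_{n}.npy",d,allow_pickle=True)
E
```

```text
{'time_s': 0.0, 'qpos': array([-1.28548511e+00,  3.07577693e-01,  1.50769909e+00,  2.10323335e-05,
        1.32838105e+00, -7.35160966e-02]), 'dq': array([-0.0027508 , -0.0020768 ,  0.00085764, -0.00108347, -0.00191211,
        0.00082501]), 'tau': array([-1.20010889e-03, -4.57559931e+01, -2.51912463e+01, -1.74758125e-04,
        1.31351722e-02, -9.93339704e-07]), 'eef_pos': array([ 0.20170286, -0.53770824,  0.23036865]), 'tool_rot': array([ 9.83948424e-01,  1.78450082e-01, -9.89957235e-05, -1.02788549e-03]), 'force': array([-0.07095571, -0.21728168,  0.67191121]), 'wrist_torque': array([-0.04255639,  0.00152781,  0.02053199]), 'grasp_force': 0.0, 'opening': 0.08546363165483621}
scene [[555.456783656999, 0.0, 321.476410806386], [0.0, 555.456783656999, 246.22022969017655], [0.0, 0.0, 1.0]] -0.12510048941925986 [[0.713, -0.337, 0.615, -0.241], [-0.701, -0.327, 0.634, -0.8], [-0.012, -0.883, -0.47, 0.64], [0.0, 0.0, 0.0, 1.0]]
side [[479.1888188176061, 0.0, 319.6938224097773], [0.0, 479.1888188176061, 242.52749003352451], [0.0, 0.0, 1.0]] 0.03346165176554679 [[-0.948, -0.131, 0.291, 0.217], [-0.319, 0.424, -0.847, 0.898], [-0.013, -0.896, -0.444, 0.532], [0.0, 0.0, 0.0, 1.0]]
wrist [[399.8985504881284, 0.0, 325.57379774155527], [0.0, 399.8985504881284, 241.91567509082225], [0.0, 0.0, 1.0]] 0.004057340725180257 [[0.351, -0.901, -0.254, 0.266], [-0.936, -0.338, -0.093, -0.514], [-0.002, 0.27, -0.963, 0.374], [0.0, 0.0, 0.0, 1.0]]
```

View pics/a_scene.png

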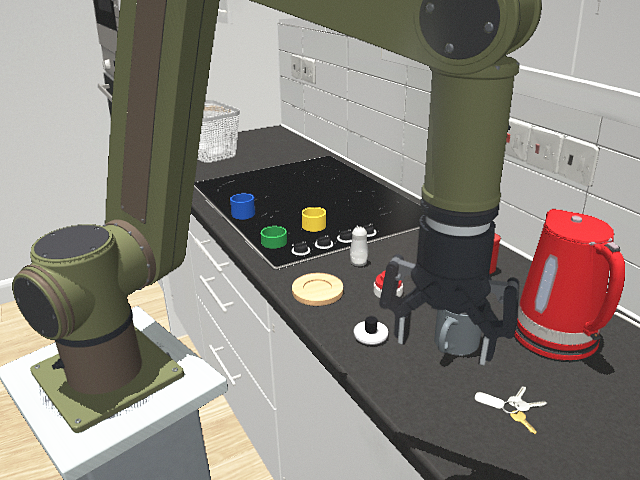

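View pics/a_side.png

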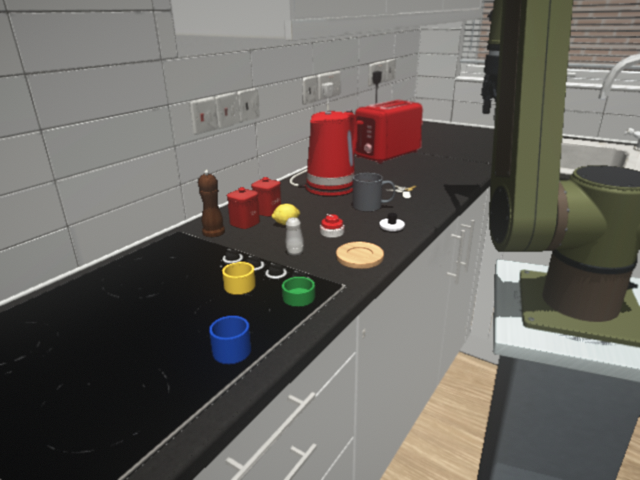

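The scene view shows blue (242,207), yellow (314,219), green (274,237), stand (318,289), lid (371,330), timer (388,285), salt (359,246) and mug (460,330). The side view shows the same pieces, unobstructed.

```bash
cat >> h.py <<'E'
from scipy.optimize import least_squares
HSV=dict(blue=((105,130,40),(130,255,255)),yellow=((22,130,80),(34,255,255)),green=((50,120,40),(85,255,255)))
H=dict(blue=.062,yellow=.052,green=.042)
def ray_plane(d,uv,z):
    K=d["mtx"];V=d["view"];R=V[:3,:3]
    p=np.asarray(uv,float);xd=(p-[K[0,2],K[1,2]])/[K[0,0],K[1,1]]
    r=np.linalg.norm(xd,axis=1);s=r.copy()
    for _ in range(8): s=r/(1+d["k1"]*s*s)
    xd=xd*(s/r)[:,None]
    D=np.c_[xd,np.ones(len(xd))]@R; C=-R.T@V[:3,3]
    return (C+D*((z-C[2])/D[:,2])[:,None])[:,:2]
def circ(P,r=None):
    c0=P.mean(0)
    if r: return least_squares(lambda c:np.hypot(*(P-c).T)-r,c0,loss="soft_l1",f_scale=.001).x
    return least_squares(lambda c:np.hypot(*(P-c[:2]).T)-c[2],[*c0,.04],loss="soft_l1",f_scale=.001).x
E
python3 - <<'E'
from h import *
for n in("scene","side"):
    d=np.load(f"a_{n}.npy",allow_pickle=True).item(); P=pts(d); hsv=cv2.cvtColor(d["frame"],cv2.COLOR_BGR2HSV)
    for c,(lo,hi) in HSV.items():
        m=cv2.inRange(hsv,lo,hi); k,l,st,ce=cv2.connectedComponentsWithStats(m)
        ok=(P[...,0]>.1)&(P[...,2]>-.02)&(P[...,2]<.12)
        i=max(range(1,k),key=lambda i:((l==i)&ok).sum()); Q=P[(l==i)&ok]
        top=np.percentile(Q[:,2],98); rim=Q[Q[:,2]>top-.004]
        wall=Q[Q[:,2]<.03]
        print(n,c,ce[i].round(),len(Q),"top",top.round(4),"rimfree",circ(rim[:,:2]).round(4),"rimmean", (rim.min(0)+rim.max(0))[:2].round(4)/2)
    for nm,seed,h in (("stand",dict(scene=(318,289),side=(360,254)),.014),("lid",dict(scene=(371,345),side=(392,227)),.012)):
        u,v=seed[n]; p=P[v,u]
        near=(np.hypot(P[...,0]-p[0],P[...,1]-p[1])<.075)&(P[...,2]>.008)&(P[...,2]<.05)
        # bright pixels
        near&=hsv[...,2]>(110 if nm=="stand" else 0)
        Q=P[near]; 
        if nm=="lid":
            kn=Q[Q[:,2]>.022]; print(n,"knob",kn.mean(0).round(4), circ(kn[:,:2],.012).round(4))
            Q=Q[Q[:,2]<.02]
        cnt=max(cv2.findContours(near.astype(np.uint8),cv2.RETR_EXTERNAL,cv2.CHAIN_APPROX_NONE)[0],key=len)[:,0]
        print(n,nm,p.round(3),len(Q),"ext",((Q.min(0)+Q.max(0))/2).round(4),(Q.max(0)-Q.min(0)).round(3))
        if nm=="stand": print("  ray circle",circ(ray_plane(d,cnt,.014)).round(4))
        else: print("  minencl",[np.round(t,4) for t in cv2.minEnclosingCircle(Q[:,:2].astype(np.float32))])
    for nm,sd in (("salt",dict(scene=(359,246),side=(294,238))),("timer",dict(scene=(388,285),side=(332,226))),("mug",dict(scene=(460,330),side=(367,190)))):
        u,v=sd[n]; print(n,nm,P[v,u].round(3))
E
```

```text
scene blue [242. 206.] 578 top 0.0602 rimfree [0.5644 0.336  0.0297] rimmean [0.56595 0.33605]
scene yellow [314. 219.] 535 top 0.05 rimfree [0.6481 0.1431 0.0298] rimmean [0.64885 0.14425]
scene green [273. 237.] 528 top 0.0404 rimfree [0.5163 0.1473 0.03  ] rimmean [0.5171  0.14785]
scene stand [ 0.449 -0.077  0.006] 905 ext [ 0.4482 -0.0743  0.0119] [0.111 0.113 0.008]
  ray circle [ 0.4449 -0.0788  0.0542]
scene knob [ 0.4065 -0.2627  0.0338] [ 0.4116 -0.2574]
scene lid [ 0.39  -0.278  0.   ] 483 ext [ 0.4103 -0.2592  0.0138] [0.066 0.064 0.011]
  minencl [array([ 0.4108, -0.2603]), np.float64(0.0339)]
scene salt [ 0.592 -0.064  0.05 ]
scene timer [ 0.167 -0.483  0.32 ]
scene mug [ 0.473 -0.409  0.057]
side blue [230. 339.] 1761 top 0.0637 rimfree [0.567  0.3402 0.0295] rimmean [0.5668 0.3402]
side yellow [238. 278.] 938 top 0.0536 rimfree [0.6506 0.1491 0.0299] rimmean [0.6512  0.14865]
side green [298. 291.] 840 top 0.0437 rimfree [0.5194 0.1533 0.0297] rimmean [0.51935 0.15105]
side stand [ 0.45  -0.069  0.01 ] 899 ext [ 0.4522 -0.0695  0.0127] [0.109 0.112 0.009]
  ray circle [ 0.4513 -0.0656  0.0567]
side knob [ 0.4118 -0.2498  0.0333] [ 0.4133 -0.2568]
side lid [ 0.406 -0.231  0.015] 192 ext [ 0.4126 -0.2548  0.0138] [0.062 0.067 0.012]
  minencl [array([ 0.4117, -0.2551]), np.float64(0.0342)]
side salt [ 0.6   -0.033  0.047]
side timer [ 0.545 -0.154  0.032]
side mug [ 0.501 -0.341  0.067]
```

Call:
{"method": "play_rows", "body": {
  "moves": [
    [5,3.7,0,0,0,0,8.54],
    [5,3.7,0,0,0,0,8.54],
    [5,3.7,0,0,0,0,8.54],
    [5,3.7,0,0,0,0,8.54],
    [5,3.7,0,0,0,0,8.54]
  ]
}}

```text
time_s: 0.78
eef_pos: [0.4532, -0.352, 0.2311]
tool_rot: [0.984, 0.178, -0.0, -0.0]
force: [0.4, -1.2, -0.0]
opening: 0.0855
grasp_force: 0.0
```

```bash
python3 - <<'E'
from h import *
d=np.load("a_side.npy",allow_pickle=True).item();P=pts(d)
for u,v in((200,30),(330,30),(460,10),(60,60),(250,70)): print((u,v),P[v,u].round(2))
E
```

```text
(200, 30) [ 0.86 -0.16  0.48]
(330, 30) [ 0.57 -0.24  0.48]
(460, 10) [ 0.36 -1.09  0.5 ]
(60, 60) [1.03 0.1  0.44]
(250, 70) [ 0.88 -0.43  0.36]
```

Call:
{"method": "play_rows", "body": {
  "moves": [
    [0,6.2,0,0,0,0,8.54],
    [0,6.2,0,0,0,0,8.54],
    [0,6.2,0,0,0,0,8.54],
    [0,6.2,0,0,0,0,8.54],
    [0,6.2,0,0,0,0,8.54]
  ]
}}

```text
time_s: 1.4
eef_pos: [0.4515, -0.0415, 0.2312]
tool_rot: [0.984, 0.178, 0.0, -0.0]
force: [0.2, 0.4, -0.9]
opening: 0.0851
grasp_force: 0.0
```

Call:
{"method": "play_rows", "body": {
  "moves": [
    [1.2,6,0,0,0,0,8.54],
    [2.2,5.8,0,0,0,0,8.54],
    [2.2,5.7,0,0,0,0,8.54],
    [2.2,5.7,0,0,0,0,8.54],
    [2,5.7,0,0,0,0,8.54]
  ]
}}

```text
time_s: 2.02
eef_pos: [0.5503, 0.2476, 0.2311]
tool_rot: [0.984, 0.179, -0.0, 0.0]
force: [0.7, -0.4, 0.2]
opening: 0.0855
grasp_force: 0.0
```

Call:
{"method": "play_rows", "body": {
  "moves": [
    [1,5,0,0,0,0,8.54],
    [0.5,4.1,-5,0,0,0,8.54],
    [0,0,0,0,0,0,8.54]
  ]
}}

```text
time_s: 2.4
eef_pos: [0.5618, 0.3366, 0.1779]
tool_rot: [0.984, 0.18, -0.004, 0.001]
force: [-1.2, -0.9, -0.5]
opening: 0.0851
grasp_force: 0.0
```

```bash
cat >> h.py <<'E'
def find(d,c,z):
    """circle fit of rim outer contour cast on plane z, for wrist view"""
    m=cv2.inRange(cv2.cvtColor(d["frame"],cv2.COLOR_BGR2HSV),*HSV[c])
    cn=max(cv2.findContours(m,cv2.RETR_EXTERNAL,cv2.CHAIN_APPROX_NONE)[0],key=cv2.contourArea)[:,0]
    P=pts(d);mm=np.zeros_like(m);cv2.drawContours(mm,[cn],-1,255,-1)
    Q=P[(mm>0)&(m>0)];Q=Q[np.abs(Q[:,2]-z)<.006]
    return circ(Q[:,:2]).round(4),Q[:,2].max().round(4),circ(ray_plane(d,cn,z)).round(4),len(cn)
E
python3 - <<'E'
from h import *
d=imaging.get_image("wrist"); s=sensors.state(); cv2.imwrite("pics/w1.png",d["frame"])
print(s["eef_pos"].round(4),s["tool_rot"].round(3),s["qpos"].round(2),s["force"].round(1)); print(find(d,"blue",.062))
E
```

```text
[0.5628 0.3354 0.1802] [ 0.984  0.18  -0.003  0.001] [ 0.47  0.46  1.39 -0.    1.3   1.68] [ 0.1  0.  -0.1]
(array([0.5687, 0.34  , 0.0295]), np.float64(0.0649), array([0.5696, 0.34  , 0.0328]), 277)
```

View pics/w1.png

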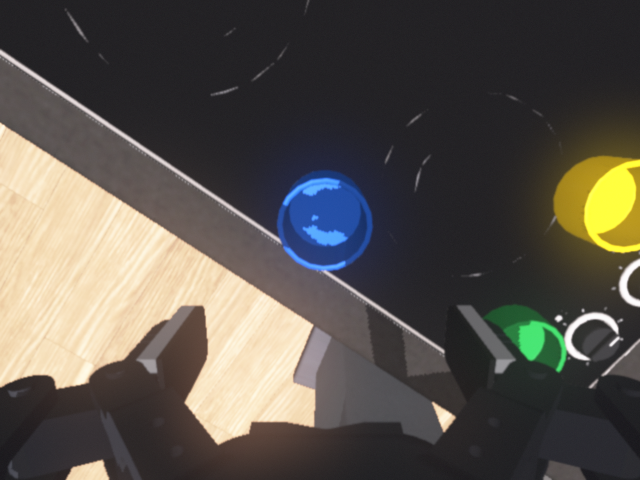

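The blue pot sits midway between the fingers at (325,222), about 5 mm ahead of the TCP. Descending.

Call:
{"method": "play_rows", "body": {
  "moves": [
    [0.5,0.3,-4,0,0,0,8.54],
    [0,0,-5,0,0,0,8.54],
    [0,0,-4,0,0,0,8.54],
    [0,0,-2.2,0,0,0,8.54],
    [0,0,0,0,0,0,8.54]
  ]
}}

```text
time_s: 3.08
eef_pos: [0.5691, 0.3361, 0.0305]
tool_rot: [0.984, 0.178, -0.001, 0.001]
force: [-0.1, -0.7, 0.6]
opening: 0.0857
grasp_force: 0.0
```

Call:
{"method": "play_rows", "body": {
  "moves": [
    [0,0,0,0,0,0,4],
    [0,0,0,0,0,0,4],
    [0,0,0,0,0,0,4],
    [0,0,0,0,0,0,4],
    [0,0,0,0,0,0,4]
  ]
}}

```text
time_s: 3.7
eef_pos: [0.5717, 0.3387, 0.0342]
tool_rot: [0.984, 0.178, 0.003, -0.001]
force: [-0.4, -0.6, 6.2]
opening: 0.0628
grasp_force: 66.3
```

Call:
{"method": "play_rows", "body": {
  "moves": [
    [0,0,3,0,0,0,4],
    [0,0,5,0,0,0,4],
    [0,0,5,0,0,0,4],
    [0,0,2,0,0,0,4],
    [0,0,0,0,0,0,4]
  ]
}}

```text
time_s: 4.32
eef_pos: [0.5712, 0.3388, 0.1845]
tool_rot: [0.984, 0.178, 0.003, -0.001]
force: [-0.6, 0.1, -2.1]
opening: 0.0631
grasp_force: 66.4
```

```bash
python3 - <<'E'
from h import *
s=sensors.state(); print(s["eef_pos"].round(4),s["tool_rot"].round(3),s["qpos"].round(2),s["force"].round(1),s["wrist_torque"].round(2),s["opening"],s["grasp_force"])
d=imaging.get_image("wrist"); cv2.imwrite("pics/w2.png",d["frame"]); print(find(d,"blue",s["eef_pos"][2]+.03))
E
```

```text
[0.5712 0.3388 0.1845] [ 0.984  0.178  0.003 -0.001] [ 0.47  0.46  1.38 -0.    1.3   1.68] [-0.6  0.1 -2.1] [-0.02  0.03  0.03] 0.06313694501987428 66.37243375182152
(array([0.5699, 0.3382, 0.0293]), np.float64(0.2154), array([0.5751, 0.34  , 0.0325]), 573)
```

View pics/w2.png

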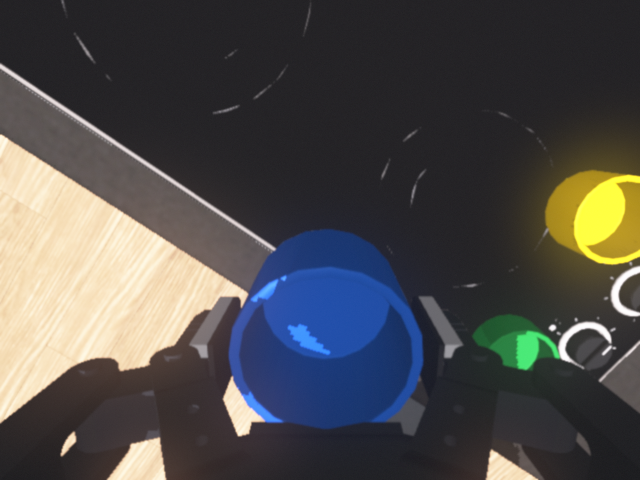

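The blue pot is held upright, rim centre (325,350) between the pads. Carrying it to the stand.

Call:
{"method": "play_rows", "body": {
  "moves": [
    [-1.7,-5.8,0,0,0,0,4],
    [-1.7,-5.8,0,0,0,0,4],
    [-1.7,-5.8,0,0,0,0,4],
    [-1.7,-5.8,0,0,0,0,4],
    [-1.7,-5.8,0,0,0,0,4]
  ]
}}

```text
time_s: 5.0
eef_pos: [0.4826, 0.0464, 0.1795]
tool_rot: [0.984, 0.179, -0.002, -0.0]
force: [1.1, -0.9, -0.5]
opening: 0.0631
grasp_force: 66.5
```

Call:
{"method": "play_rows", "body": {
  "moves": [
    [-1.9,-6,0,0,0,0,4],
    [-1.7,-5,-2,0,0,0,4],
    [0,-1,-2,0,0,0,4],
    [0,0,0,0,0,0,4]
  ]
}}

```text
time_s: 5.5
eef_pos: [0.4461, -0.0718, 0.1388]
tool_rot: [0.984, 0.177, -0.003, -0.001]
force: [0.1, 0.4, -1.5]
opening: 0.0628
grasp_force: 66.5
```

```bash
python3 - <<'E'
from h import *
s=sensors.state(); print(s["eef_pos"].round(4),s["tool_rot"].round(3),s["force"].round(1),s["opening"])
d=imaging.get_image("wrist"); cv2.imwrite("pics/w3.png",d["frame"]);np.save("w3.npy",d,allow_pickle=True)
P=pts(d);hsv=cv2.cvtColor(d["frame"],cv2.COLOR_BGR2HSV)
m=(P[...,2]>.004)&(P[...,2]<.022)&(np.hypot(P[...,0]-.449,P[...,1]+.072)<.075)&(hsv[...,0]<28)&(hsv[...,1]>40)&(hsv[...,2]>60)
Q=P[m];print(len(Q),Q.min(0),Q.max(0),np.median(Q[:,2]))
T=Q[Q[:,2]>np.percentile(Q[:,2],60)]
cn=np.vstack([c[:,0] for c in cv2.findContours(m.astype(np.uint8),cv2.RETR_EXTERNAL,cv2.CHAIN_APPROX_NONE)[0]])
R=P[cn[:,1],cn[:,0]][:,:2]; R=R[np.hypot(R[:,0]-.449,R[:,1]+.072)>.048]
print(len(R),circ(R,.055),circ(R))
for n in("scene","side"):
    e=imaging.get_image(n);np.save(f"b_{n}.npy",e,allow_pickle=True);cv2.imwrite(f"pics/b_{n}.png",e["frame"]); print(n,find(e,"blue",s["eef_pos"][2]+.028))
E
```

```text
[ 0.4461 -0.0718  0.1388] [ 0.984  0.177 -0.003 -0.001] [ 0.1  0.4 -1.5] 0.06280861276846347
11536 [ 0.41039896 -0.12509761  0.00411634] [ 0.5071741  -0.01590752  0.01720234] 0.014271118847633445
322 [ 0.45209781 -0.07063991] [ 0.45298383 -0.07033417  0.05411173]
scene (array([ 0.4415, -0.0763,  0.0297]), np.float64(0.168), array([ 0.4116, -0.1083,  0.0636]), 112)
side (array([ 0.4455, -0.0698,  0.0295]), np.float64(0.1704), array([ 0.4324, -0.0242,  0.0477]), 130)
```

View pics/w3.png

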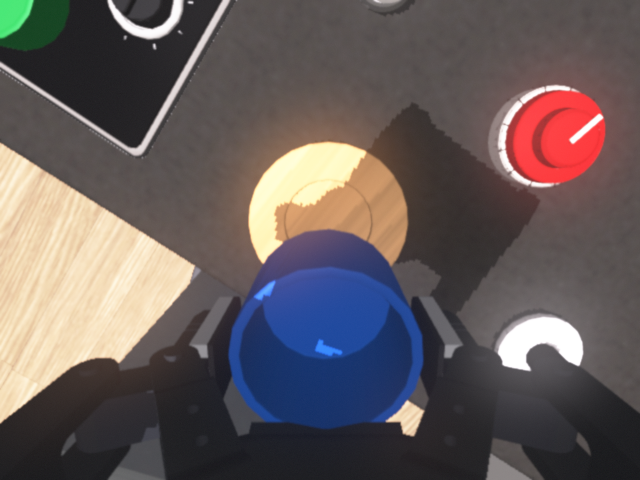

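The stand's hollow is at about (328,220), ahead of the held pot. The correction is +6.5 mm in x and +1 mm in y.

Call:
{"method": "play_rows", "body": {
  "moves": [
    [0.65,0.1,-2,0,0,0,4],
    [0,0,-4,0,0,0,4],
    [0,0,-2.5,0,0,0,4],
    [0,0,-1,0,0,0,4],
    [0,0,0,0,0,0,4]
  ]
}}

```text
time_s: 6.28
eef_pos: [0.4557, -0.0699, 0.0462]
tool_rot: [0.984, 0.179, -0.0, -0.0]
force: [0.1, -0.6, -1.6]
opening: 0.0626
grasp_force: 66.5
```

Call:
{"method": "play_rows", "body": {
  "moves": [
    [0,0,-0.3,0,0,0,4],
    [0,0,-0.2,0,0,0,4],
    [0,0,0,0,0,0,4]
  ]
}}

```text
time_s: 6.65
eef_pos: [0.4556, -0.0706, 0.0415]
tool_rot: [0.984, 0.178, 0.0, 0.0]
force: [-0.1, 0.4, -1.6]
opening: 0.0632
grasp_force: 66.6
```

Call:
{"method": "play_rows", "body": {
  "moves": [
    [-0.2,0,-0.3,0,0,0,4],
    [0,0,-0.15,0,0,0,4],
    [0,0,0,0,0,0,4]
  ]
}}

```text
time_s: 7.02
eef_pos: [0.4528, -0.0705, 0.0369]
tool_rot: [0.984, 0.178, -0.0, -0.0]
force: [-2.2, -0.5, 4.7]
opening: 0.0628
grasp_force: 67.2
```

Contact at the expected height. Releasing.

Call:
{"method": "play_rows", "body": {
  "moves": [
    [0,0,0,0,0,0,8.54],
    [0,0,0,0,0,0,8.54],
    [0,0,0,0,0,0,8.54],
    [0,0,3,0,0,0,8.54],
    [0,0,5,0,0,0,8.54]
  ]
}}

```text
time_s: 7.65
eef_pos: [0.4518, -0.0701, 0.116]
tool_rot: [0.984, 0.178, -0.002, -0.001]
force: [0.6, -0.2, -0.6]
opening: 0.0853
grasp_force: 0.0
```

Call:
{"method": "play_rows", "body": {
  "moves": [
    [0,0,4,0,0,0,8.54],
    [0,0,2,0,0,0,8.54],
    [0,0,0,0,0,0,8.54]
  ]
}}

```text
time_s: 8.02
eef_pos: [0.4546, -0.0708, 0.1781]
tool_rot: [0.984, 0.178, 0.002, 0.001]
force: [-0.3, 0.7, -1.2]
opening: 0.0853
grasp_force: 0.0
```

```bash
cat > look.py <<'E'
from h import *
import sys
s=sensors.state(); print(s["eef_pos"].round(4),s["tool_rot"].round(3),s["force"].round(1),s["opening"].round(4))
for n in("wrist","scene","side"):
    d=imaging.get_image(n); cv2.imwrite(f"pics/{sys.argv[1]}_{n}.png",d["frame"])
    for a in sys.argv[2:]:
        c,z=a.split("=")
        try: print(n,c,*find(d,c,float(z)))
        except Exception as e: print(n,c,"not found",e)
E
python3 look.py c blue=.065
```

```text
Traceback (most recent call last):
  File "look.py", line 3, in <module>
    s=sensors.state(); print(s["eef_pos"].round(4),s["tool_rot"].round(3),s["force"].round(1),s["opening"].round(4))
                                                                                              ^^^^^^^^^^^^^^^^^^
AttributeError: 'float' object has no attribute 'round'
```

```bash
sed -i 's/s\["opening"\].round(4)/round(s["opening"],4)/' look.py; python3 look.py c blue=.065
```

```text
[ 0.4546 -0.0708  0.1781] [0.984 0.178 0.002 0.001] [-0.3  0.7 -1.2] 0.0853
wrist blue not found Initial guess is outside of provided bounds
scene blue [ 0.4471 -0.0757  0.0297] 0.0652 [ 0.4207 -0.1031  0.057 ] 104
side blue [ 0.4497 -0.0699  0.0297] 0.0674 [ 0.4388 -0.0312  0.063 ] 93h.py:25: RuntimeWarning: Mean of empty slice.
  c0=P.mean(0)
  ret = um.true_divide(
```

View pics/c_wrist.png

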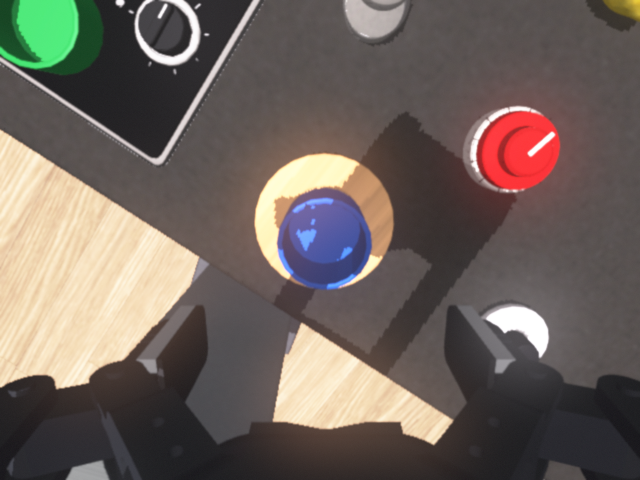

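Blue stands upright in the hollow, its mouth at (325,240) inside the stand's ring. Next, yellow.

Call:
{"method": "play_rows", "body": {
  "moves": [
    [2,5.5,0,0,0,0,8.54],
    [4,4.5,0,0,0,0,8.54],
    [4,4.5,0,0,0,0,8.54],
    [4,4,0,0,0,0,8.54],
    [4,3,0,0,0,0,8.54]
  ]
}}

```text
time_s: 8.8
eef_pos: [0.6334, 0.1464, 0.1742]
tool_rot: [0.984, 0.179, -0.002, -0.0]
force: [0.4, -0.9, 0.6]
opening: 0.0855
grasp_force: 0.0
```

Call:
{"method": "play_rows", "body": {
  "moves": [
    [1.2,0.4,-1,0,0,0,8.54],
    [0,0,0,0,0,0,8.54],
    [0,0,0,0,0,0,8.54]
  ]
}}

```text
time_s: 9.18
eef_pos: [0.6434, 0.1474, 0.1654]
tool_rot: [0.984, 0.178, -0.002, 0.0]
force: [-1.1, 0.1, 0.4]
opening: 0.0849
grasp_force: 0.0
```

```bash
cat >> h.py <<'E'
def find(d,c,z):
    m=cv2.inRange(cv2.cvtColor(d["frame"],cv2.COLOR_BGR2HSV),*HSV[c]); P=pts(d)
    k,l,_,_=cv2.connectedComponentsWithStats(m); ok=np.abs(P[...,2]-z)<.006
    n=np.bincount(l[ok&(m>0)],minlength=k); i=n.argmax(); Q=P[ok&(l==i)&(m>0)]
    return circ(Q[:,:2]).round(4),np.percentile(Q[:,2],95).round(4),n[i]
E
python3 look.py d yellow=.052 blue=.065
```

```text
[0.6434 0.1474 0.1654] [ 0.984  0.178 -0.002  0.   ] [-1.1  0.1  0.4] 0.0849
wrist yellow [0.6524 0.1485 0.0295] 0.054 1903
wrist blue not found Initial guess is outside of provided bounds
scene yellow [0.6481 0.1433 0.0298] 0.0507 96
scene blue [ 0.4468 -0.076   0.0298] 0.0643 167
side yellow [0.6506 0.149  0.0297] 0.0538 251
side blue [ 0.4499 -0.0699  0.0297] 0.0666 182h.py:25: RuntimeWarning: Mean of empty slice.
  c0=P.mean(0)
  ret = um.true_divide(
```

View pics/d_wrist.png

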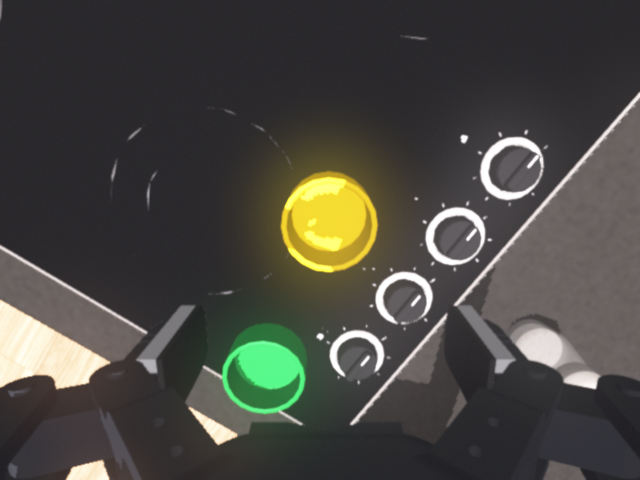

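Yellow at (329,222) is centred between the fingers, and the hob knobs are clear of them. Descending +8 mm x, +1 mm y.

Call:
{"method": "play_rows", "body": {
  "moves": [
    [0.8,0.1,-4,0,0,0,8.54],
    [0,0,-5,0,0,0,8.54],
    [0,0,-3.5,0,0,0,8.54],
    [0,0,-1.7,0,0,0,8.54],
    [0,0,0,0,0,0,8.54]
  ]
}}

```text
time_s: 9.95
eef_pos: [0.6526, 0.1491, 0.0241]
tool_rot: [0.984, 0.178, -0.001, -0.0]
force: [-0.8, 0.5, 0.4]
opening: 0.0855
grasp_force: 0.0
```

Call:
{"method": "play_rows", "body": {
  "moves": [
    [0,0,0,0,0,0,4],
    [0,0,0,0,0,0,4],
    [0,0,0,0,0,0,4],
    [0,0,0,0,0,0,4]
  ]
}}

```text
time_s: 10.45
eef_pos: [0.6553, 0.1498, 0.0272]
tool_rot: [0.984, 0.178, 0.002, 0.0]
force: [0.8, -0.4, 6.6]
opening: 0.0608
grasp_force: 66.6
```

Call:
{"method": "play_rows", "body": {
  "moves": [
    [0,0,3,0,0,0,4],
    [0,0,5,0,0,0,4],
    [0,0,5,0,0,0,4],
    [0,0,3,0,0,0,4],
    [0,0,0,0,0,0,4]
  ]
}}

```text
time_s: 11.08
eef_pos: [0.6554, 0.1499, 0.1886]
tool_rot: [0.984, 0.178, 0.004, 0.0]
force: [0.2, 0.1, -0.9]
opening: 0.061
grasp_force: 65.8
```

```bash
python3 - <<'E'
from h import *
s=sensors.state(); print(s["eef_pos"].round(4),s["force"].round(1)); z=s["eef_pos"][2]
d=imaging.get_image("wrist"); cv2.imwrite("pics/e.png",d["frame"]); print(find(d,"yellow",z+.023),find(d,"yellow",z+.026))
E
```

```text
[0.6554 0.1499 0.1886] [ 0.2  0.1 -0.9]
(array([0.6533, 0.1492, 0.0294]), np.float64(0.2152), np.int64(9139)) (array([0.6532, 0.1492, 0.0294]), np.float64(0.2153), np.int64(7713))
```

Call:
{"method": "play_rows", "body": {
  "moves": [
    [-4,-3,0,0,0,0,4],
    [-4,-4.4,0,0,0,0,4],
    [-4,-4.4,0,0,0,0,4],
    [-4,-4.4,0,0,0,0,4],
    [-3,-4.4,0,0,0,0,4]
  ]
}}

```text
time_s: 11.75
eef_pos: [0.4596, -0.0571, 0.1826]
tool_rot: [0.984, 0.179, -0.002, -0.001]
force: [1.0, 0.2, -1.7]
opening: 0.061
grasp_force: 65.8
```

Call:
{"method": "play_rows", "body": {
  "moves": [
    [-1.2,-1.4,-3,0,0,0,4],
    [0,0,-3.5,0,0,0,4],
    [0,0,0,0,0,0,4],
    [0,0,0,0,0,0,4]
  ]
}}

```text
time_s: 12.25
eef_pos: [0.4513, -0.0703, 0.1195]
tool_rot: [0.984, 0.179, -0.001, -0.0]
force: [0.5, -0.1, -0.8]
opening: 0.0608
grasp_force: 65.8
```

```bash
python3 look.py f yellow=.147 blue=.065
```

```text
[ 0.4513 -0.0703  0.1195] [ 0.984  0.179 -0.001 -0.   ] [ 0.5 -0.1 -0.8] 0.0608
wrist yellow [ 0.4491 -0.0712  0.0293] 0.1462 6780
wrist blue [ 41.8006 -40.1845  57.5804] 0.0668 121
scene yellow [ 0.4457 -0.0754  0.03  ] 0.1443 106
scene blue [ 0.4469 -0.0756  0.0301] 0.0641 158
side yellow [ 0.4486 -0.0695  0.0297] 0.1467 85
side blue [ 0.4501 -0.0698  0.0295] 0.0661 175
```

View pics/f_wrist.png

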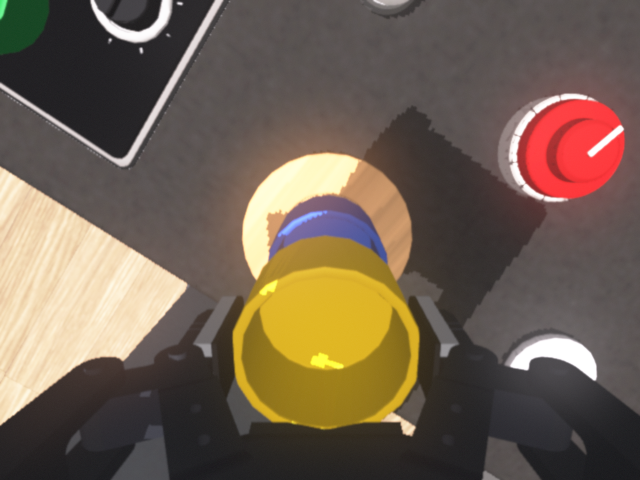

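Yellow at (327,345) hangs upright over blue, and both outside cameras put it within 1.5 mm. Lowering.

Call:
{"method": "play_rows", "body": {
  "moves": [
    [0.1,0,-2,0,0,0,4],
    [0,0,-1,0,0,0,4],
    [0,0,-0.4,0,0,0,4],
    [0,0,0,0,0,0,4]
  ]
}}

```text
time_s: 12.9
eef_pos: [0.4524, -0.0704, 0.0857]
tool_rot: [0.984, 0.179, -0.0, -0.0]
force: [0.7, -0.3, -1.0]
opening: 0.0613
grasp_force: 65.8
```

Call:
{"method": "play_rows", "body": {
  "moves": [
    [0,0,-0.3,0,0,0,4],
    [0,0,-0.2,0,0,0,4],
    [0,0,0,0,0,0,4]
  ]
}}

```text
time_s: 13.28
eef_pos: [0.4522, -0.0705, 0.0806]
tool_rot: [0.984, 0.178, -0.0, -0.0]
force: [0.4, -0.9, -1.2]
opening: 0.0609
grasp_force: 65.8
```

Call:
{"method": "play_rows", "body": {
  "moves": [
    [0,0,-0.15,0,0,0,4],
    [0,0,-0.1,0,0,0,4],
    [0,0,0,0,0,0,4]
  ]
}}

```text
time_s: 13.65
eef_pos: [0.4527, -0.0705, 0.0798]
tool_rot: [0.984, 0.178, 0.001, 0.0]
force: [-2.9, 1.3, 15.1]
opening: 0.0609
grasp_force: 67.8
```

Firm contact at the expected seat height. Releasing, then rising.

Call:
{"method": "play_rows", "body": {
  "moves": [
    [0,0,0.1,0,0,0,4],
    [0,0,0,0,0,0,8.54],
    [0,0,0,0,0,0,8.54],
    [0,0,0,0,0,0,8.54],
    [0,0,3,0,0,0,8.54]
  ]
}}

```text
time_s: 14.28
eef_pos: [0.4504, -0.07, 0.1076]
tool_rot: [0.984, 0.178, -0.003, -0.001]
force: [0.8, -0.6, 0.4]
opening: 0.0853
grasp_force: 0.0
```

Call:
{"method": "play_rows", "body": {
  "moves": [
    [0,0,5,0,0,0,8.54],
    [0,0,4,0,0,0,8.54],
    [0,0,0,0,0,0,8.54]
  ]
}}

```text
time_s: 14.65
eef_pos: [0.4549, -0.0711, 0.2023]
tool_rot: [0.984, 0.178, 0.004, 0.002]
force: [-0.2, 0.5, 0.1]
opening: 0.0852
grasp_force: 0.0
```

```bash
python3 look.py g yellow=.105 blue=.065 green=.042; python3 -c "
import cv2;cv2.imwrite('pics/g.png',cv2.hconcat([cv2.resize(cv2.imread('pics/g_scene.png')[180:380,220:420],(400,400)),cv2.resize(cv2.imread('pics/g_side.png')[140:340,240:440],(400,400))]))"
```

```text
[ 0.4549 -0.0711  0.2023] [0.984 0.178 0.004 0.002] [-0.2  0.5  0.1] 0.0852
wrist yellow [ 0.4499 -0.0715  0.0293] 0.1066 2098
wrist blue not found Initial guess is outside of provided bounds
wrist green [0.5196 0.1504 0.0297] 0.0439 1942
scene yellow [ 0.4459 -0.0759  0.0299] 0.1038 165
scene blue [ 0.4465 -0.0754  0.0306] 0.0632 41
scene green [0.5163 0.1479 0.0299] 0.0413 112
side yellow [ 0.4489 -0.0703  0.0297] 0.1063 187
side blue [ 0.4506 -0.0726  0.0319] 0.0639 50
side green [0.5193 0.1534 0.0298] 0.0441 277h.py:25: RuntimeWarning: Mean of empty slice.
  c0=P.mean(0)
  ret = um.true_divide(
```

View pics/g.png

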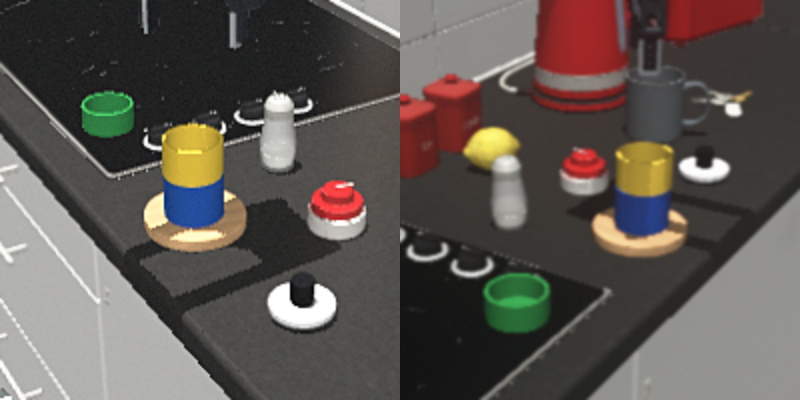

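Yellow is seated flush on blue in both views and upright. Green is next.

Call:
{"method": "play_rows", "body": {
  "moves": [
    [1.3,4.5,0,0,0,0,8.54],
    [1.3,5,0,0,0,0,8.54],
    [1.3,5,-1,0,0,0,8.54],
    [1,4.5,-2,0,0,0,8.54],
    [0.6,3.2,-2,0,0,0,8.54]
  ]
}}

```text
time_s: 15.42
eef_pos: [0.5065, 0.1533, 0.1467]
tool_rot: [0.984, 0.179, -0.002, -0.0]
force: [0.7, -0.2, -0.0]
opening: 0.0856
grasp_force: 0.0
```

Call:
{"method": "play_rows", "body": {
  "moves": [
    [0,0,-1,0,0,0,8.54],
    [0,0,0,0,0,0,8.54],
    [0,0,0,0,0,0,8.54]
  ]
}}

```text
time_s: 15.8
eef_pos: [0.5071, 0.1505, 0.139]
tool_rot: [0.984, 0.178, -0.0, 0.0]
force: [0.2, -0.5, 0.1]
opening: 0.0854
grasp_force: 0.0
```

```bash
python3 look.py i green=.042 2>/dev/null
```

```text
[0.5071 0.1505 0.139 ] [ 0.984  0.178 -0.     0.   ] [ 0.2 -0.5  0.1] 0.0854
wrist green [0.5206 0.1525 0.0294] 0.044 2275
scene green [0.5165 0.1477 0.0295] 0.0412 111
side green [0.5191 0.1534 0.0297] 0.0437 264
```

```bash
python3 - <<'E'
from h import *
d=imaging.get_image("wrist"); P=pts(d); x,y,z=P[...,0],P[...,1],P[...,2]
m=((np.hypot(x-.52,y-.152)>.04)&(np.hypot(x-.52,y-.152)<.13)&(z>.012)&(z<.06)).astype(np.uint8)
k,l,st,ce=cv2.connectedComponentsWithStats(m)
for i in range(1,k):
    if st[i,4]>60: Q=P[l==i]; print(ce[i].round(),st[i,4],Q.min(0).round(3),Q.max(0).round(3),np.percentile(Q[:,2],90).round(3))
E
```

```text
[498. 140.] 2000 [0.59  0.052 0.012] [0.622 0.083 0.029] 0.027
[438. 218.] 1924 [0.529 0.067 0.012] [0.561 0.1   0.029] 0.027
```

View pics/i_wrist.png

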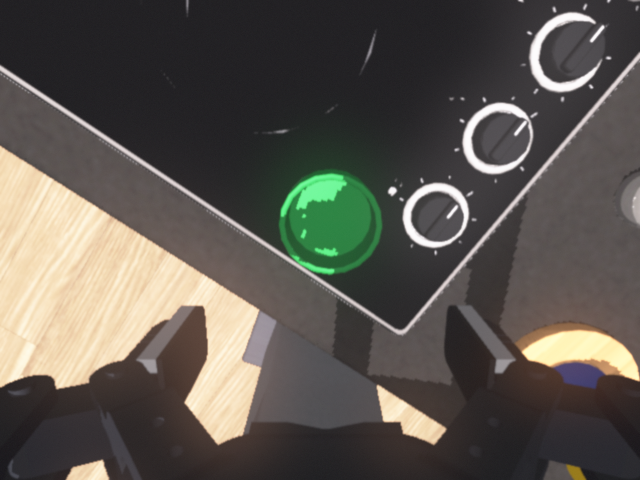

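Green is at (330,222), but a hob knob 27 mm high at (436,215) lies right in the path of the right finger. I'll turn the tool about 41° first.

Call:
{"method": "play_rows", "body": {
  "moves": [
    [0.6,0.1,0,0,0,0.18,8.54],
    [0.6,0.1,0,0,0,0.18,8.54],
    [0,0,0,0,0,0.18,8.54],
    [0,0,0,0,0,0.18,8.54],
    [0,0,0,0,0,0,8.54]
  ]
}}

```text
time_s: 16.62
eef_pos: [0.5196, 0.1532, 0.1397]
tool_rot: [0.859, 0.513, 0.0, 0.0]
force: [0.5, 0.5, -0.1]
opening: 0.0855
grasp_force: 0.0
```

```bash
python3 look.py j green=.042 2>/dev/null; python3 -c "
from h import *;print(sensors.state()['qpos'].round(2))"
```

```text
[0.5196 0.1532 0.1397] [0.859 0.513 0.    0.   ] [ 0.5  0.5 -0.1] 0.0855
wrist green [0.5201 0.1531 0.0294] 0.0439 2245
scene green [0.5161 0.1474 0.0299] 0.0407 114
side green [0.5193 0.1536 0.0298] 0.0438 255
[ 0.21  0.35  1.7  -0.    1.09  0.7 ]
```

View pics/j_wrist.png

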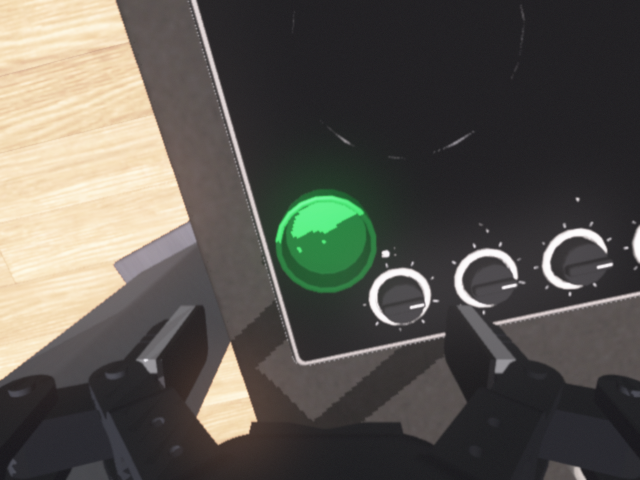

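The knob at (400,297) is now off the closing line, and green at (326,241) is under the tool. Descending.

Call:
{"method": "play_rows", "body": {
  "moves": [
    [0,0,-4,0,0,0,8.54],
    [0,0,-4.5,0,0,0,8.54],
    [0,0,-3,0,0,0,8.54],
    [0,0,-1.3,0,0,0,8.54],
    [0,0,0,0,0,0,8.54]
  ]
}}

```text
time_s: 17.4
eef_pos: [0.5191, 0.1535, 0.0107]
tool_rot: [0.858, 0.513, -0.001, -0.0]
force: [-0.7, -0.2, -0.4]
opening: 0.0851
grasp_force: 0.0
```

Call:
{"method": "play_rows", "body": {
  "moves": [
    [0,0,0,0,0,0,4],
    [0,0,0,0,0,0,4],
    [0,0,0,0,0,0,4],
    [0,0,0,0,0,0,4]
  ]
}}

```text
time_s: 17.9
eef_pos: [0.5205, 0.1538, 0.013]
tool_rot: [0.858, 0.514, 0.002, 0.001]
force: [-0.3, 0.0, 6.4]
opening: 0.0627
grasp_force: 65.4
```

Call:
{"method": "play_rows", "body": {
  "moves": [
    [0,0,3,0,0,0,4],
    [0,0,5,0,0,0,4],
    [0,0,5,0,0,0,4],
    [0,0,5,0,0,0,4],
    [0,0,1,0,0,0,4]
  ]
}}

```text
time_s: 18.52
eef_pos: [0.5219, 0.1541, 0.206]
tool_rot: [0.858, 0.514, 0.005, 0.002]
force: [0.0, 0.3, -1.2]
opening: 0.0627
grasp_force: 66.4
```

```bash
python3 - <<'E'
from h import *
s=sensors.state(); print(s["eef_pos"].round(4),s["force"].round(1)); z=s["eef_pos"][2]
d=imaging.get_image("wrist"); cv2.imwrite("pics/k.png",d["frame"]); print(find(d,"green",z+.027))
E
```

```text
[0.5219 0.1541 0.206 ] [ 0.   0.3 -1.2]
(array([0.522 , 0.1537, 0.0293]), np.float64(0.2367), np.int64(9198))
```

Call:
{"method": "play_rows", "body": {
  "moves": [
    [-1.4,-4.5,0,0,0,0,4],
    [-1.4,-5,0,0,0,0,4],
    [-1.4,-5,0,0,0,0,4],
    [-1.4,-4.5,0,0,0,0,4],
    [-1.3,-3.5,0,0,0,0,4]
  ]
}}

```text
time_s: 19.2
eef_pos: [0.4483, -0.0728, 0.1995]
tool_rot: [0.858, 0.513, -0.001, -0.001]
force: [-0.8, 0.1, -2.4]
opening: 0.0626
grasp_force: 66.3
```

Call:
{"method": "play_rows", "body": {
  "moves": [
    [0,0,-2.5,0,0,0,4],
    [0,0,-3,0,0,0,4],
    [0,0,0,0,0,0,4],
    [0,0,0,0,0,0,4]
  ]
}}

```text
time_s: 19.7
eef_pos: [0.4502, -0.0714, 0.146]
tool_rot: [0.858, 0.514, -0.0, -0.0]
force: [0.1, -1.4, -1.3]
opening: 0.0629
grasp_force: 66.3
```

```bash
python3 look.py l green=.180 yellow=.105 2>/dev/null
```

```text
[ 0.4502 -0.0714  0.146 ] [ 0.858  0.514 -0.    -0.   ] [ 0.1 -1.4 -1.3] 0.0629
wrist green [ 0.4503 -0.0723  0.0294] 0.1768 5314
wrist yellow [ 0.4491 -0.0715  0.0299] 0.1066 1321
scene green [ 0.4457 -0.078   0.0302] 0.1755 15
scene yellow [ 0.4456 -0.0759  0.03  ] 0.1037 163
side green [ 0.4511 -0.0714  0.029 ] 0.1773 44
side yellow [ 0.449  -0.0701  0.0299] 0.1067 189
```

Call:
{"method": "play_rows", "body": {
  "moves": [
    [-0.1,0.1,-2,0,0,0,4],
    [0,0,-1.1,0,0,0,4],
    [0,0,-0.4,0,0,0,4],
    [0,0,0,0,0,0,4]
  ]
}}

```text
time_s: 20.35
eef_pos: [0.4495, -0.0705, 0.1112]
tool_rot: [0.858, 0.514, -0.0, -0.0]
force: [-0.2, 0.2, -2.3]
opening: 0.0628
grasp_force: 66.4
```

Call:
{"method": "play_rows", "body": {
  "moves": [
    [0,0,-0.2,0,0,0,4],
    [0,0,-0.2,0,0,0,4],
    [0,0,0,0,0,0,4]
  ]
}}

```text
time_s: 20.72
eef_pos: [0.4493, -0.0705, 0.1071]
tool_rot: [0.858, 0.514, -0.0, -0.0]
force: [0.3, 0.5, -1.4]
opening: 0.063
grasp_force: 66.4
```

Call:
{"method": "play_rows", "body": {
  "moves": [
    [0,0,-0.15,0,0,0,4],
    [0,0,-0.1,0,0,0,4],
    [0,0,0,0,0,0,4]
  ]
}}

```text
time_s: 21.1
eef_pos: [0.4496, -0.0705, 0.1057]
tool_rot: [0.858, 0.514, 0.0, 0.0]
force: [-2.2, 1.2, 8.2]
opening: 0.0626
grasp_force: 67.4
```

Seated at the expected height. Releasing.

Call:
{"method": "play_rows", "body": {
  "moves": [
    [0,0,0,0,0,0,8.54],
    [0,0,0,0,0,0,8.54],
    [0,0,0,0,0,0,8.54],
    [0,0,3,0,0,0,8.54],
    [0,0,5,0,0,0,8.54]
  ]
}}

```text
time_s: 21.72
eef_pos: [0.4477, -0.0701, 0.1838]
tool_rot: [0.858, 0.514, -0.002, -0.002]
force: [0.7, -0.4, 0.6]
opening: 0.0855
grasp_force: 0.0
```

Call:
{"method": "play_rows", "body": {
  "moves": [
    [0,0,4,0,0,0,8.54],
    [0,0,0,0,0,0,8.54]
  ]
}}

```text
time_s: 21.98
eef_pos: [0.4518, -0.0711, 0.2278]
tool_rot: [0.858, 0.514, 0.003, 0.003]
force: [-0.7, 0.1, -0.5]
opening: 0.0852
grasp_force: 0.0
```

```bash
python3 look.py m green=.135 yellow=.105 blue=.065 2>/dev/null; python3 -c "
import cv2;cv2.imwrite('pics/m.png',cv2.hconcat([cv2.resize(cv2.imread('pics/m_scene.png')[180:380,220:420],(400,400)),cv2.resize(cv2.imread('pics/m_side.png')[140:340,240:440],(400,400))]))"
```

```text
[ 0.4518 -0.0711  0.2278] [0.858 0.514 0.003 0.003] [-0.7  0.1 -0.5] 0.0852
wrist green [ 0.4493 -0.072   0.0291] 0.1367 1305
wrist yellow [ 0.4491 -0.0718  0.0315] 0.1104 194
wrist blue not found Initial guess is outside of provided bounds
scene green [ 0.4459 -0.0763  0.0297] 0.1337 157
scene yellow [ 0.4468 -0.0756  0.0311] 0.1047 72
scene blue [ 0.4473 -0.075   0.0312] 0.0629 44
side green [ 0.449  -0.0707  0.0294] 0.1359 148
side yellow [ 0.4491 -0.0714  0.0308] 0.1067 93
side blue [ 0.4504 -0.0711  0.0311] 0.0645 55
```

View pics/m.png

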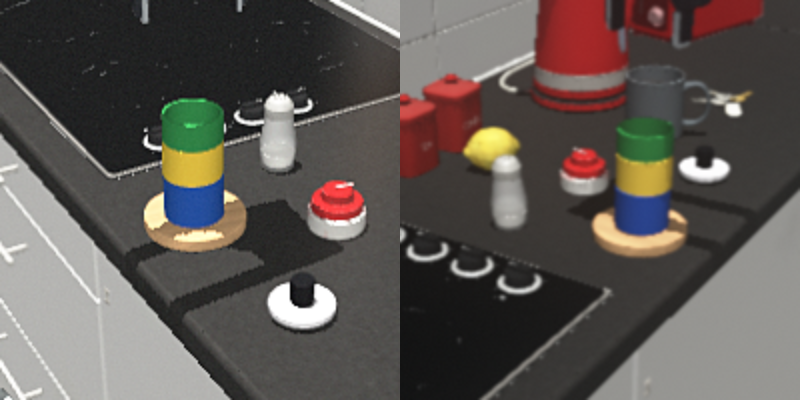

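All three pots are stacked straight and flush. Now the lid.

Call:
{"method": "play_rows", "body": {
  "moves": [
    [-1,-4.6,0,0,0,0,5],
    [-1,-4.6,0,0,0,0,5],
    [-1,-4.7,0,0,0,0,5],
    [-1,-4.7,-4,0,0,0,5],
    [0,0,-4.5,0,0,0,5]
  ]
}}

```text
time_s: 22.75
eef_pos: [0.4089, -0.2598, 0.1378]
tool_rot: [0.859, 0.512, -0.0, 0.001]
force: [0.2, 0.7, -1.3]
opening: 0.0499
grasp_force: 0.0
```

Call:
{"method": "play_rows", "body": {
  "moves": [
    [0,0,-0.5,0,0,0,5],
    [0,0,0,0,0,0,5]
  ]
}}

```text
time_s: 23.0
eef_pos: [0.409, -0.2558, 0.1341]
tool_rot: [0.858, 0.514, -0.0, -0.001]
force: [-0.5, -0.2, -0.2]
opening: 0.0503
grasp_force: 0.0
```

```bash
cat > lid.py <<'E'
from h import *
import sys
z0=float(sys.argv[1]); c=np.array([float(sys.argv[2]),float(sys.argv[3])])
s=sensors.state(); print(s["eef_pos"].round(4),s["force"].round(1),round(s["opening"],4))
for n in sys.argv[5:]:
    d=imaging.get_image(n); cv2.imwrite(f"pics/{sys.argv[4]}_{n}.png",d["frame"]); P=pts(d)
    near=np.hypot(P[...,0]-c[0],P[...,1]-c[1])
    v=d["frame"].min(-1)
    disc=P[(near<.045)&(np.abs(P[...,2]-z0-.014)<.005)&(v>110)]
    k=P[(near<.02)&(np.abs(P[...,2]-z0-.04)<.004)]
    def mid(Q): return [t for t in np.round(cv2.minEnclosingCircle(Q[:,:2].astype(np.float32))[0],4)],round(cv2.minEnclosingCircle(Q[:,:2].astype(np.float32))[1],4) if len(Q) else 0
    print(n,"disc",mid(disc) if len(disc)>9 else None,"z",np.median(disc[:,2]).round(4),len(disc),"knob",mid(k) if len(k)>9 else None,len(k))
E
python3 lid.py 0 .4115 -.2575 n wrist
```

```text
[ 0.409  -0.2558  0.1341] [-0.5 -0.2 -0.2] 0.0503
wrist disc ([np.float64(0.4127), np.float64(-0.2556)], 0.032) z 0.0147 5333 knob ([np.float64(0.4128), np.float64(-0.2552)], 0.0119) 1114
```

View pics/n_wrist.png

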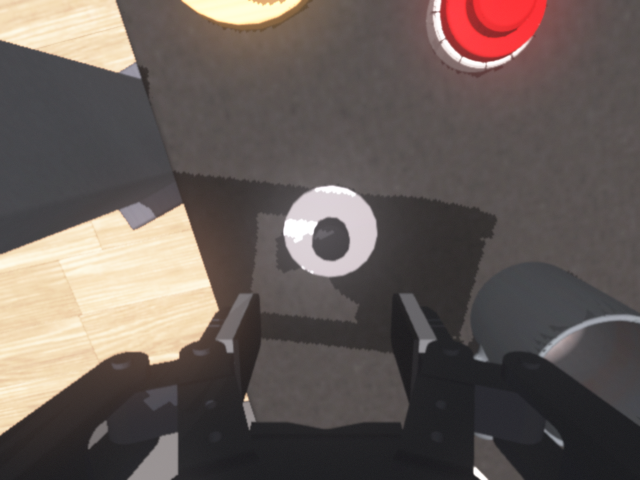

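The lid disc is at (331,231) with its knob at (331,239), and the mug is clear to the right. Correcting +3.7 mm in x and descending onto the knob.

Call:
{"method": "play_rows", "body": {
  "moves": [
    [0.35,0,-4,0,0,0,5],
    [0,0,-4,0,0,0,5],
    [0,0,-2.5,0,0,0,5],
    [0,0,-1.1,0,0,0,5],
    [0,0,0,0,0,0,5]
  ]
}}

```text
time_s: 23.68
eef_pos: [0.4137, -0.2565, 0.0192]
tool_rot: [0.858, 0.514, 0.0, 0.0]
force: [0.4, -0.2, 0.5]
opening: 0.0499
grasp_force: 0.0
```

Call:
{"method": "play_rows", "body": {
  "moves": [
    [0,0,0,0,0,0,1.5],
    [0,0,0,0,0,0,1.5],
    [0,0,0,0,0,0,1.5],
    [0,0,0,0,0,0,1.5]
  ]
}}

```text
time_s: 24.18
eef_pos: [0.4137, -0.257, 0.0202]
tool_rot: [0.858, 0.514, 0.001, 0.001]
force: [-0.6, -0.0, 5.7]
opening: 0.0216
grasp_force: 58.6
```

Call:
{"method": "play_rows", "body": {
  "moves": [
    [0,0,2.5,0,0,0,1.5],
    [0,0,4.5,0,0,0,1.5],
    [0,0,5,0,0,0,1.5],
    [0,0,5,0,0,0,1.5],
    [0,0,3,0,0,0,1.5]
  ]
}}

```text
time_s: 24.8
eef_pos: [0.4136, -0.2571, 0.2224]
tool_rot: [0.858, 0.514, 0.001, 0.003]
force: [0.8, -0.3, -1.8]
opening: 0.0217
grasp_force: 59.2
```

Call:
{"method": "play_rows", "body": {
  "moves": [
    [0,0,0,0,0,0,1.5]
  ]
}}

```text
time_s: 24.92
eef_pos: [0.4144, -0.2576, 0.222]
tool_rot: [0.858, 0.514, 0.001, 0.004]
force: [-0.2, -0.4, -1.4]
opening: 0.0216
grasp_force: 59.2
```

```bash
python3 lid.py .200 .4137 -.257 o wrist scene side
```

```text
[ 0.4144 -0.2576  0.222 ] [-0.2 -0.4 -1.4] 0.0216
wrist disc ([np.float64(0.4149), np.float64(-0.2571)], 0.0321) z 0.2165 8831 knob ([np.float64(0.415), np.float64(-0.2537)], 0.0187) 4046
scene disc ([np.float64(0.4109), np.float64(-0.2603)], 0.033) z 0.2118 359 knob ([np.float64(0.4094), np.float64(-0.2639)], 0.0174) 100
side disc ([np.float64(0.4109), np.float64(-0.2522)], 0.0344) z 0.2124 131 knob ([np.float64(0.4159), np.float64(-0.252)], 0.0185) 45
```

View pics/o_wrist.png

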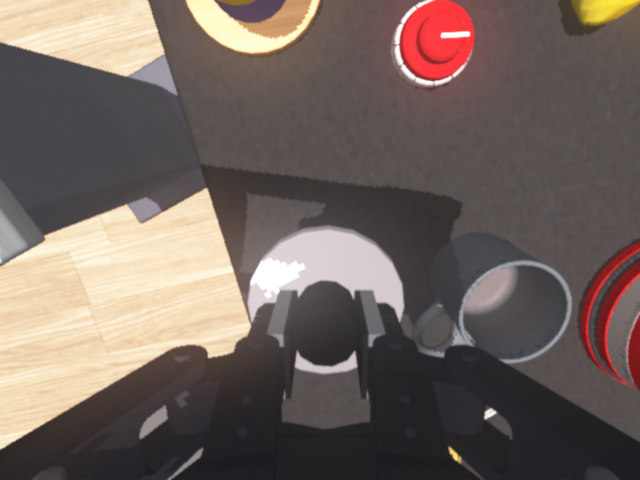

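The lid is held level with its knob at (326,322), centred on the tool. Carrying it over the stack.

Call:
{"method": "play_rows", "body": {
  "moves": [
    [0.8,4,0,0,0,0,1.5],
    [0.9,5,0,0,0,0,1.5],
    [0.9,5,0,0,0,0,1.5],
    [0.9,4.6,0,0,0,0,1.5],
    [0,0,-1.5,0,0,0,1.5]
  ]
}}

```text
time_s: 25.7
eef_pos: [0.4477, -0.0673, 0.2025]
tool_rot: [0.857, 0.516, -0.0, -0.001]
force: [-0.1, -1.2, -1.0]
opening: 0.022
grasp_force: 59.2
```

Call:
{"method": "play_rows", "body": {
  "moves": [
    [0,0,-1.5,0,0,0,1.5],
    [0,0,0,0,0,0,1.5],
    [0,0,0,0,0,0,1.5]
  ]
}}

```text
time_s: 26.08
eef_pos: [0.4475, -0.0705, 0.1881]
tool_rot: [0.858, 0.513, -0.001, -0.001]
force: [0.1, -0.8, -1.5]
opening: 0.022
grasp_force: 59.1
```

```bash
python3 lid.py .170 .4495 -.0715 p wrist scene side; python3 look.py q green=.135 2>/dev/null
```

```text
[ 0.4475 -0.0705  0.1881] [ 0.1 -0.8 -1.5] 0.022
wrist disc ([np.float64(0.4479), np.float64(-0.0699)], 0.0321) z 0.1826 8700 knob ([np.float64(0.4512), np.float64(-0.0692)], 0.0188) 3856
scene disc ([np.float64(0.4433), np.float64(-0.0749)], 0.0327) z 0.1803 210 knob ([np.float64(0.4475), np.float64(-0.0748)], 0.018) 53
side disc ([np.float64(0.4484), np.float64(-0.0676)], 0.032) z 0.183 191 knob ([np.float64(0.4512), np.float64(-0.0693)], 0.0184) 54
[ 0.4482 -0.0708  0.1889] [0.858 0.513 0.    0.   ] [ 0.6  0.1 -0.7] 0.0218
wrist green not found Initial guess is outside of provided bounds
scene green [ 0.4457 -0.0762  0.0296] 0.1339 162
side green [ 0.4488 -0.0705  0.0297] 0.1359 152
```

Call:
{"method": "play_rows", "body": {
  "moves": [
    [0.1,-0.15,-2,0,0,0,1.5],
    [0,0,-1,0,0,0,1.5],
    [0,0,-0.4,0,0,0,1.5],
    [0,0,0,0,0,0,1.5]
  ]
}}

```text
time_s: 26.88
eef_pos: [0.4488, -0.0719, 0.1546]
tool_rot: [0.858, 0.514, -0.0, -0.0]
force: [-0.1, 1.2, -0.5]
opening: 0.0219
grasp_force: 59.2
```

Call:
{"method": "play_rows", "body": {
  "moves": [
    [0,0,-0.2,0,0,0,1.5],
    [0,0,-0.2,0,0,0,1.5],
    [0,0,0,0,0,0,1.5]
  ]
}}

```text
time_s: 27.25
eef_pos: [0.4488, -0.0719, 0.1506]
tool_rot: [0.858, 0.514, -0.0, -0.0]
force: [-0.9, 0.2, -1.3]
opening: 0.0217
grasp_force: 59.2
```

Call:
{"method": "play_rows", "body": {
  "moves": [
    [0,0,-0.2,0,0,0,1.5],
    [0,0,-0.1,0,0,0,1.5],
    [0,0,0,0,0,0,1.5]
  ]
}}

```text
time_s: 27.62
eef_pos: [0.4496, -0.0721, 0.1491]
tool_rot: [0.858, 0.514, 0.001, 0.001]
force: [-1.5, 1.1, 11.1]
opening: 0.0218
grasp_force: 60.5
```

The lid is seated. Opening only a little, then rising.

Call:
{"method": "play_rows", "body": {
  "moves": [
    [0,0,0,0,0,0,5],
    [0,0,0,0,0,0,5],
    [0,0,0,0,0,0,5],
    [0,0,2,0,0,0,5],
    [0,0,4,0,0,0,5]
  ]
}}

```text
time_s: 28.25
eef_pos: [0.4472, -0.0716, 0.2065]
tool_rot: [0.858, 0.514, -0.002, -0.002]
force: [1.2, -0.3, 0.6]
opening: 0.0499
grasp_force: 0.0
```

Call:
{"method": "play_rows", "body": {
  "moves": [
    [0,0,4,0,0,0,5],
    [0,0,0,0,0,0,5],
    [0,0,0,0,0,0,5]
  ]
}}

```text
time_s: 28.62
eef_pos: [0.4483, -0.0718, 0.247]
tool_rot: [0.858, 0.514, -0.0, -0.0]
force: [-0.4, 0.7, 0.0]
opening: 0.0499
grasp_force: 0.0
```

```bash
python3 lid.py .129 .4495 -.0715 r wrist scene side; python3 -c "
import cv2;cv2.imwrite('pics/r.png',cv2.hconcat([cv2.resize(cv2.imread('pics/r_scene.png')[180:380,220:420],(400,400)),cv2.resize(cv2.imread('pics/r_side.png')[140:340,240:440],(400,400))]))"
```

```text
[ 0.4483 -0.0718  0.247 ] [-0.4  0.7  0. ] 0.0499
wrist disc ([np.float64(0.4498), np.float64(-0.0716)], 0.0321) z 0.1437 5921 knob ([np.float64(0.4502), np.float64(-0.0714)], 0.012) 1262
scene disc ([np.float64(0.4473), np.float64(-0.0765)], 0.0345) z 0.1406 290 knob ([np.float64(0.4457), np.float64(-0.0754)], 0.0122) 48
side disc ([np.float64(0.4478), np.float64(-0.0694)], 0.0333) z 0.1433 236 knob ([np.float64(0.4501), np.float64(-0.071)], 0.0125) 49
```

View pics/r.png

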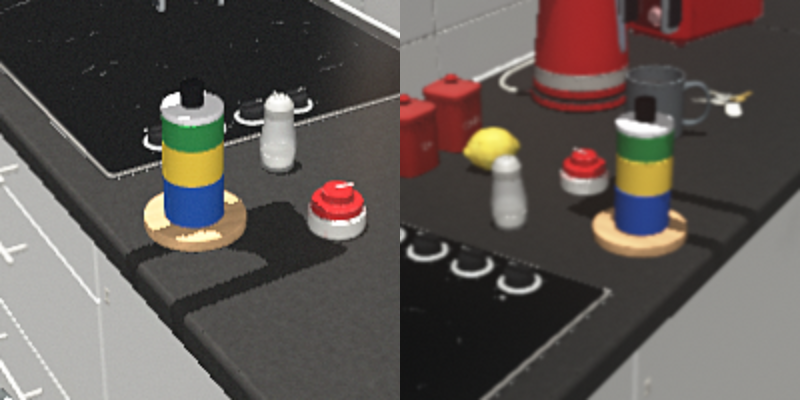

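The full stack is upright and seated in both views, with the lid's disc top at about 0.143 m as expected. The bystanders haven't moved and the arm is clear, so I'm handing the job in.

```bash
python3 -c "
from rig import ticket; print(ticket.close_job())"
```

```text
the job is handed in; nothing more can be done
None
```

I rebuilt the lunch set on the stand (blue, yellow, green, then the lid), all upright and fully seated in the last camera check; the mug, salt shaker and timer stayed put, and I handed the job in at about 29 s.

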